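Find the hidden release notch of a parts case and press it

TASK

The lid of the low grey parts case is opened by a release key that lies in an inconspicuous notch somewhere along the case's front rail. Put the closed fingertips on top of the rail at its left end, feel along the rail to the right until they find the notch, then press the key inside it fully home, so that the lid comes ajar and stays so. This is done by touch alone: grasp, lift and shift nothing else, and leave the things around the case where they stand.

Things in the scene. Friction and masses are not known exactly. Their poses are not given: they have to be found in the camera images.
- parts_case: low grey painted steel case bolted to the worktop, 105 (x) x 322 (y) x 66 (z) mm. Origin: centre of its underside; x points to its back, y to its left end (as the robot sees it), z up. Front rail: rigid flat step along the front edge, x -52.5 to -24.5, y -161 to +161, top at z = 60 mm. Behind it the lid stands 6 mm proud (front edge x = -24.5, top z = 66).
- rail_mid (a point): point on the rail's top, at mid-length and mid-width (case frame: x -38.5, y 0, z 60 mm); axes as the case. One notch cuts the rail from front to back, open above and in front: 48 mm long along y, its centre anywhere from y = -45 to +45 mm (not given). Its floor is the key, top 26 x 46 mm, 8 mm below the rail's top (16 mm when home). A fingertip may overhang the rail's front.
- release_key (a joint): the release key in the notch: 0 = up, slides straight down as it is pressed, 0.008 m = fully home. Needs 5 to 10 N, has no spring and stays where it is left.
- case_lid (a joint): the lid, hinged along the back edge of the case: 0 = shut, rises in step with the key (30 rad per m of key travel) to 0.24 rad = ajar, when its front edge stands about 19 mm higher.
- water_cooler: fixed box-shaped water cooler, 320 (x) x 300 (y) x 352 (z) mm, close behind the case (its front face about 160 mm nearer to the robot than its origin, the centre of its underside): keep the arm and gripper clear of it, and swing across in front of it.
- seal_ring: black rubber O-ring lying flat, 42 mm across, 8 mm thick, in front of the case; a bystander, to be left alone (origin: centre of its underside)
- crucible: small steel crucible, 25 mm across, 26 mm high, in front of the case; a bystander, to be left alone (origin: centre of its underside)
- grease_tin: flat round tin, 64 mm across, 33 mm high, beyond the left end of the case; a bystander, to be left alone (origin: centre of its underside)
- brass_weight: brass weight with a knob, 32 mm across, 42 mm high, beyond the right end of the case; a bystander, to be left alone (origin: centre of its underside)
- ring_nut: knurled steel ring nut, 68 mm across, 34 mm high, at the back on the left; a bystander, to be left alone (origin: centre of its underside)
- oil_jar: screw-cap jar, 56 mm across, 90 mm high, at the back on the left; a bystander, to be left alone (origin: centre of its underside)
- sample_jar: screw-cap jar, 54 mm across, 80 mm high, at the back on the right; a bystander, to be left alone (origin: centre of its underside)
- spanner: steel combination spanner lying flat, 36x191x7 mm, at the front on the right; a bystander, to be left alone (origin: centre of its underside)

How it is judged:
On the way, in this order (a step that is already met when the one before it is completed fails the run):
1. the fingertips touch the top of the rail at its left end (within about 45 mm of the end) (contact force between the fingers and parts_case above 0.3 N and x of the grasp point in the frame of parts_case between -0.08 and -0.01 m and y of the grasp point in the frame of parts_case above 0.115 m and value of joint release_key below 0.001 m), for 0.1 s.
2. the fingertips touch the rail farther along, 50 to 90 mm from its left end (contact force between the fingers and parts_case above 0.3 N and x of the grasp point in the frame of parts_case between -0.08 and -0.01 m and y of the grasp point in the frame of parts_case between 0.071 and 0.111 m and value of joint release_key below 0.001 m), for 0.1 s.
3. the key in the notch is pressed home and the lid comes ajar (value of joint release_key above 0.0065 m and value of joint case_lid above 0.18 rad), for 0.2 s.
At the end, for the whole second after the job is handed in: the key is pressed at least 6.5 of its 8 mm, the lid stands ajar by at least 0.18 rad and is at rest, and every loose thing is within 20 mm of where it stood (all of step 3 and velocity of joint case_lid below 0.05 rad/s and distance of each of seal_ring, crucible, grease_tin, brass_weight, ring_nut, oil_jar, sample_jar, spanner from where it was at the start of the episode below 0.02 m); the robot touches nothing.
It fails at once if a thing beside the case is shifted by more than 20 mm or lifted (distance of any of seal_ring, crucible, grease_tin, brass_weight, ring_nut, oil_jar, sample_jar, spanner from where it was at the start of the episode above 0.02 m).
It also fails if it takes over 54 s, if anything falls off the work surface, if the arm or the gripper's body presses on something with over 40 N, if the wrist force passes 120 N, or if a joint passes its speed limit or range.

ROBOT

A 7-joint arm with a two-finger parallel gripper is mounted at the origin on a cart in front of the work surface, level with it; the furniture and walls round the work are solid. World frame = base frame: x ahead of the robot, y to its left, z up, the work surface at z = 0. Lengths are in m, angles in rad, forces in N, time in s.
With the tool pointing down it reaches from about 0.425 to 0.875 m from the base axis. Payload 4.7 kg.
Tool frame: the origin (TCP) lies midway between the tips of the shut fingers; the grasp point (between the pads) lies 19 mm behind it; z points along the fingers, y is the direction in which the jaws open and shut (so a half turn about z gives the same grasp; the last joint's range is limited). The gripper opens to 87 mm and grips with 3 to 60 N. Pads are 19 mm wide; open, the fingers measure 117 mm over their backs; the gripper's body (75 mm by 190 mm) begins 51 mm behind the grasp point.
Start: joints at [1.224, 0.321, -0.07, 1.45, 0.023, 1.371, -0.057], TCP at [0.229, -0.608, 0.223] pointing down, gripper open.
Joint ranges: [-2.86, 2.86], [-0.3, 2.09], [-1.38, 1.24], [0.06, 2.45], [-1.56, 4.7], [0.09, 2.05], [-2.69, 2.69]. Speed limits (rad/s): [2.57, 2.57, 3.14, 3.14, 3.14, 3.14, 3.14].

INTERFACE

Orientations are given as a rotation vector (axis times angle).
In Python, from bench import monitor, eyes, order gives the robot as it stands. The module is installed in compiled form; this text tells all that it offers.
- The arm moves only by the shell command python3 -m pendant 'ROWS' [FORCE]. ROWS is JSON, a list of rows, each a list of 3 entries, a list of its own where there are three numbers: the turn, a rotation vector about the tool's x, y, z in degrees, then the shift along the tool's x, y, z in m, then the gripper command: -1 is fully open, 1 is shut, values between are in proportion. In form: [[[rx, ry, rz], [tx, ty, tz], hand], ...]. A call has 1 to 8 rows; each row shifts and turns the commanded pose from where the row before left it, along the tool's axes as they then stand; what a row does not reach is not made up. A row lasts 1/8 s, in which the tool goes at most 62.5 mm and 10.7 degrees, less where a joint would pass 70% of its speed; a pose out of reach is approached as far as the arm can. A call is refused whole if a number of a shift passes 0.0625 or a number of a turn 10.7, either way. A call with a gripper value outside its range is refused whole. The fingers move at their own pace and stop on an object; FORCE is the grip in N (left out, the last holds). Time passes only in rows, so rows that do not move let the fingers close. It gives the time, the measured TCP pose, the force and the opening at its end, in the units of the state.
- monitor.get_state(): the state, without advancing time (a new reading comes with each control period).
- eyes.get_image(name): name is "side" or "top" or "wrist"; returns a dict with "color" (420x560x3 uint8, red, green, blue), "range_z" (420x560 float32, m along the optical axis (not along the pixel's ray), 0 where there is no reading), "fx", "fy", "cx", "cy" (pixels), "world_to_cam" (4x4, takes a point from world to camera coordinates). Camera axes: x right, y up, looking along -z (the intrinsics and any distortion apply to the point x, -y, -z); pixel columns grow to the right and rows downward; lengths in m; the calibration is good to about 2 mm. A picture is of the moment at which its call begins.
- order.close_job(): hands the job in, once; it reports no verdict.
The state is a dict: "time": time; "joint_positions": joint angles; "qd": joint speeds; "joint_torque": joint torques, N m; "position": TCP position; "tool_rot": TCP orientation; "ft_force": force on the tool from outside, world axes, zero at the start; "torque": the same for the moment, N m; "grip_width": opening from 0.0 (shut) to 1.0 (fully open).
Only numpy, scipy, OpenCV 4.12 (cv2) and the standard library are available. Lean on these libraries where they do the work, as an engineer would, in place of code of your own. Each camera call takes 0.05 s, during which the arm holds its last target.

## Working session

There is one attempt and no reset: what is moved stays moved. The work goes in short steps, Python scripts to look and compute and a shell command to move; the robot and the scene stay as the last step left them, time stands still between calls to the robot, and variables do not carry over. Pictures are saved under pics/ and viewed, and the job is handed in when it is done.

```bash
mkdir -p pics; ls; python3 - <<'E'
from bench import monitor, eyes
import cv2,json,numpy as np
s=monitor.get_state(); print({k:np.round(v,3).tolist() for k,v in s.items()})
for n in ("side","top","wrist"):
    im=eyes.get_image(n); cv2.imwrite(f"pics/{n}0.png",im["color"][:,:,::-1])
    np.savez(f"{n}0.npz",**{k:np.array(v) for k,v in im.items()})
    print(n,im["fx"],im["cx"],im["cy"],np.round(im["world_to_cam"],3).tolist(),[k for k in im])
E
```

```text
pics
{'time': 0.0, 'joint_positions': [1.224, 0.322, -0.07, 1.452, 0.023, 1.371, -0.057], 'qd': [0.001, -0.001, -0.003, -0.0, 0.001, 0.001, 0.003], 'joint_torque': [-0.001, -49.129, -0.404, -31.253, -0.064, 0.044, 0.0], 'position': [0.229, -0.608, 0.221], 'tool_rot': [-3.089, -0.563, 0.001], 'ft_force': [0.311, 0.35, -1.143], 'torque': [-0.033, 0.014, -0.051], 'grip_width': 0.999}
side 482.35122748954404 277.6284056728038 212.43508471174997 [[-0.505, -0.863, -0.003, 0.283], [0.37, -0.219, 0.903, -0.283], [-0.78, 0.455, 0.43, -0.973], [0.0, 0.0, 0.0, 1.0]] ['color', 'range_z', 'fx', 'fy', 'cx', 'cy', 'world_to_cam']
top 384.028639347451 283.8862506727523 206.3012747281988 [[0.027, -1.0, 0.014, -0.04], [0.994, 0.029, 0.109, -0.553], [-0.11, 0.011, 0.994, -1.227], [0.0, 0.0, 0.0, 1.0]] ['color', 'range_z', 'fx', 'fy', 'cx', 'cy', 'world_to_cam']
wrist 296.9829181775974 281.9071541925324 206.52707264790533 [[0.354, -0.935, -0.002, -0.649], [0.903, 0.342, -0.26, 0.033], [0.243, 0.091, 0.966, -0.39], [0.0, 0.0, 0.0, 1.0]] ['color', 'range_z', 'fx', 'fy', 'cx', 'cy', 'world_to_cam']
```

View pics/top0.png

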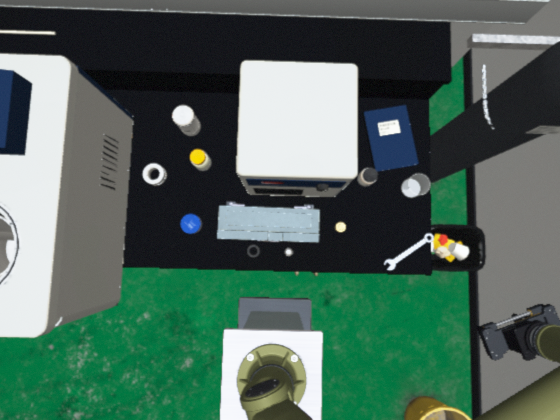

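View pics/side0.png

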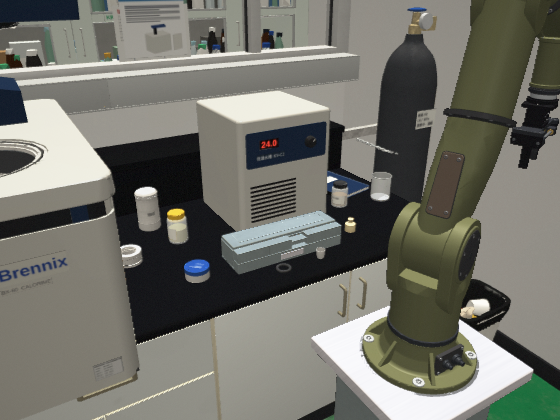

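The top view shows the case at about (217-320, 205-242), with the ring at (253,251), the crucible at (289,252), the tin at (191,223) and the weight at (340,227). I'll enlarge both views.

```bash
cat > h.py <<'E'
import numpy as np
def load(n):
    d=np.load(n+".npz"); return {k:d[k] for k in d.files}
def pt(d,u,v,z=None):
    z=float(d["range_z"][int(round(v)),int(round(u))]) if z is None else z
    c=np.array([(u-d["cx"])/d["fx"]*z,-(v-d["cy"])/d["fy"]*z,-z,1])
    return (np.linalg.inv(d["world_to_cam"])@c)[:3]
def onplane(d,u,v,h):
    T=np.linalg.inv(d["world_to_cam"]); o=T[:3,3]; r=T[:3,:3]@np.array([(u-d["cx"])/d["fx"],-(v-d["cy"])/d["fy"],-1])
    return o+r*(h-o[2])/r[2]
E
python3 - <<'E'
import cv2,numpy as np
a=cv2.imread("pics/top0.png")[195:270,170:360]; cv2.imwrite("pics/topc.png",cv2.resize(a,None,fx=4.2,fy=4.2,interpolation=cv2.INTER_CUBIC))
a=cv2.imread("pics/side0.png")[205:285,210:360]; cv2.imwrite("pics/sidec.png",cv2.resize(a,None,fx=5.3,fy=5.3,interpolation=cv2.INTER_CUBIC))
E
```

```text
(no output)
```

View pics/topc.png

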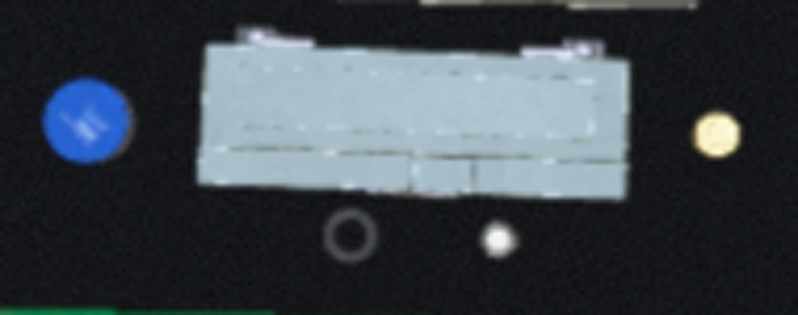

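View pics/sidec.png

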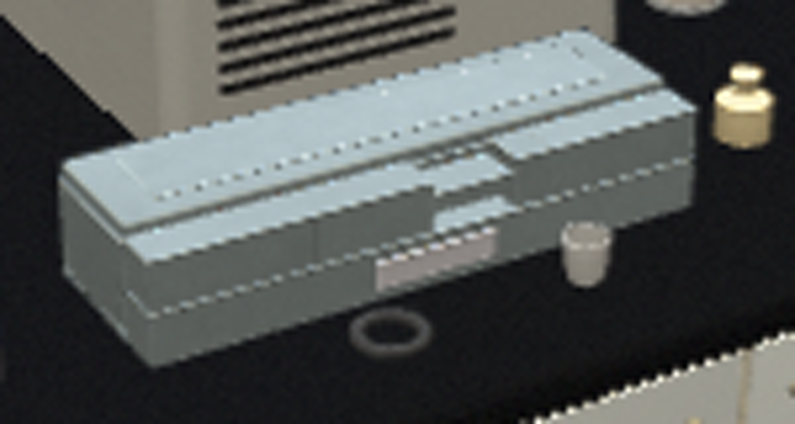

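The top crop shows the rail's front edge running from (198,185) to (627,198) and the notch at about x = 412-473. The side crop confirms a notch with the key inside it. Now I'll turn these into positions.

```bash
python3 - <<'E'
from h import *
d=load("top0"); s=load("side0")
def c(x,y): return 170+(x+.5)/4.2-.5,195+(y+.5)/4.2-.5
def cs(x,y): return 210+(x+.5)/5.3-.5,205+(y+.5)/5.3-.5
P={}
for n,x,y,h in [("FL",198,185,.06),("FR",627,198,.06),("LL",203,147,.066),("LR",628,160,.066),("BL",206,45,.066),("BR",630,61,.066),("nL",412,174,.06),("nR",473,176,.06),("ring",350,236,.004),("cruc",498,239,.026),("tin",87,121,.033),("weight",717,134,.035)]:
    P[n]=onplane(d,*c(x,y),h); print(n,np.round(P[n],4), np.round(pt(d,*c(x,y)),4))
for n,x,y,h in [("FL",147,263,.06),("FR",694,107,.06),("nL",434,187,.06),("nR",511,172,.06),("BR",661,85,.066),("LL",125,230,.066)]:
    print("side",n,np.round(onplane(s,*cs(x,y),h),4))
v=P["FL"]-P["FR"]; print("yaw",np.degrees(np.arctan2(-v[0],v[1])),np.linalg.norm(v))
# depth check: lid top and rail height
for x,y in [(300,100),(500,100),(300,170),(560,178),(442,175)]:
    print(np.round(pt(d,*c(x,y)),4))
E
```

```text
FL [0.4417 0.1849 0.06  ] [0.4429 0.1937 0.0049]
FR [ 0.4409 -0.1383  0.06  ] [ 0.4421 -0.1448 -0.002 ]
LL [0.4701 0.1815 0.066 ] [0.4705 0.183  0.0569]
LR [ 0.4693 -0.1379  0.066 ] [ 0.4723 -0.1452 -0.0032]
BL [0.5471 0.1828 0.066 ] [0.5539 0.1928 0.0033]
BR [ 0.5442 -0.1382  0.066 ] [ 0.5514 -0.1453 -0.0025]
nL [0.4544 0.0243 0.06  ] [0.4546 0.0245 0.0534]
nR [ 0.4542 -0.0217  0.06  ] [ 0.4552 -0.022   0.0286]
ring [0.4063 0.073  0.004 ] [ 0.4063  0.0734 -0.0017]
cruc [ 0.4073 -0.0427  0.026 ] [ 0.4071 -0.0432  0.0048]
tin [0.4891 0.2769 0.033 ] [0.4892 0.2772 0.0318]
weight [ 0.4926 -0.2098  0.035 ] [ 0.4923 -0.209   0.0397]
side FL [0.4447 0.1848 0.06  ]
side FR [ 0.4438 -0.1365  0.06  ]
side nL [0.4391 0.0286 0.06  ]
side nR [ 0.4326 -0.0132  0.06  ]
side BR [ 0.4643 -0.1296  0.066 ]
side LL [0.4688 0.1845 0.066 ]
yaw -0.14940909831760757 0.3232141921635573
[0.5073 0.11   0.0687]
[ 0.5117 -0.0404  0.0665]
[0.4552 0.1091 0.0563]
[ 0.4545 -0.0874  0.0596]
[0.4546 0.0018 0.0502]
```

```bash
python3 - <<'E'
from h import *
d=load("top0"); s=load("side0")
for v in (150,185,190,193,196): print(v,np.round(pt(d,300,v),3))
print(np.round(pt(s,300,180),3),np.round(pt(s,235,180),3),np.round(pt(s,320,150),3),np.round(pt(s,224,180),3))
w=load("wrist0"); print(np.linalg.inv(w["world_to_cam"])[:3,3])
E
python3 -m pendant '[[[0,0,0],[0.038,-0.034,0],1],[[0,0,0],[0.038,-0.034,0],1],[[0,0,0],[0.038,-0.034,0],1],[[0,0,0],[0.038,-0.034,0],1],[[0,0,0],[0.038,-0.034,0],1],[[0,0,0],[0.038,-0.034,0],1],[[0,0,0],[0.038,-0.034,0],1],[[0,0,0],[0.038,-0.034,0],1]]' 20
```

```text
150 [ 0.66  -0.057  0.352]
185 [ 0.589 -0.064  0.249]
190 [ 0.59  -0.07   0.154]
193 [ 0.591 -0.073  0.088]
196 [ 0.593 -0.078  0.006]
[ 0.591 -0.094  0.154] [0.621 0.101 0.183] [ 0.592 -0.162  0.233] [0.698 0.1   0.156]
[ 0.29503592 -0.58259573  0.38397178]
time: 1.15
position: [0.4183, -0.2447, 0.2224]
tool_rot: [3.09, 0.564, -0.0]
ft_force: [0.0, 0.1, -0.2]
grip_width: 0.175
```

```bash
python3 -m pendant '[[[0,0,-10.6],[0,0,0],1],[[0,0,-10.6],[0,0,0],1],[[0,0,-10.6],[0,0,0],1],[[0,0,-10.6],[0,0,0],1],[[0,0,-10.6],[0,0,0],1],[[0,0,-10.6],[0,0,0],1],[[0,0,-10.6],[0,0,0],1],[[0,0,-10.6],[0,0,0],1]]'
python3 -c "
from bench import monitor;import numpy as np
print(np.round(monitor.get_state()['joint_positions'],3))"
```

```text
time: 2.15
position: [0.4176, -0.2462, 0.2223]
tool_rot: [-1.894, -2.506, 0.0]
ft_force: [-0.2, -0.2, -0.3]
grip_width: 0.004
[ 0.846 -0.017 -0.362  1.835 -0.006  1.323  0.762]
```

```bash
python3 -m pendant '[[[0,0,-10.6],[0,0,0],1],[[0,0,-10.6],[0,0,0],1],[[0,0,-10.6],[0,0,0],1],[[0,0,-10.6],[0,0,0],1],[[0,0,-10.6],[0,0,0],1],[[0,0,-10.6],[0,0,0],1],[[0,0,-10.6],[0,0,0],1]]'
python3 -c "
from bench import monitor;import numpy as np
print(np.round(monitor.get_state()['joint_positions'],3))"
```

```text
time: 3.02
position: [0.4176, -0.2463, 0.2223]
tool_rot: [0.001, -3.141, -0.0]
ft_force: [0.2, 0.6, -0.6]
grip_width: 0.003
[ 0.835 -0.017 -0.351  1.836 -0.006  1.323  2.057]
```

```bash
python3 -m pendant '[[[0,0,0],[-0.0044,0.0505,0],1],[[0,0,0],[-0.0044,0.0505,0],1],[[0,0,0],[-0.0044,0.0505,0],1],[[0,0,0],[-0.0044,0.0505,0],1],[[0,0,0],[-0.0044,0.0505,0],1],[[0,0,0],[-0.0044,0.0505,0],1],[[0,0,0],[-0.0044,0.0505,0],1],[[0,0,0],[-0.0044,0.0505,0],1]]' 40
```

```text
time: 4.03
position: [0.4552, 0.1589, 0.2225]
tool_rot: [0.01, 3.141, -0.001]
ft_force: [1.1, -0.6, -0.2]
grip_width: 0.008
```

```bash
python3 -m pendant '[[[0,0,0],[0,0,0.045],1],[[0,0,0],[0,0,0.045],1],[[0,0,0],[0,0,0.03],1],[[0,0,0],[0,0,0.02],1],[[0,0,0],[0,0,0],1],[[0,0,0],[0,0,0],1]]'
python3 - <<'E'
from bench import monitor, eyes
import cv2,numpy as np
print(np.round(monitor.get_state()['joint_positions'],3))
for n in ("side","wrist"):
    im=eyes.get_image(n); a=im["color"][:,:,::-1]; 
    if n=="side": a=cv2.resize(a[150:290,190:360],None,fx=4,fy=4,interpolation=cv2.INTER_CUBIC)
    cv2.imwrite(f"pics/{n}1.png",a)
    np.savez(f"{n}1.npz",**{k:np.array(v) for k,v in im.items()})
E
```

```text
time: 4.78
position: [0.4558, 0.1576, 0.0833]
tool_rot: [0.009, 3.141, 0.0]
ft_force: [0.5, -0.6, 0.6]
grip_width: 0.006
[ 0.423  0.16  -0.858  1.997  0.14   1.043  1.066]
```

View pics/side1.png

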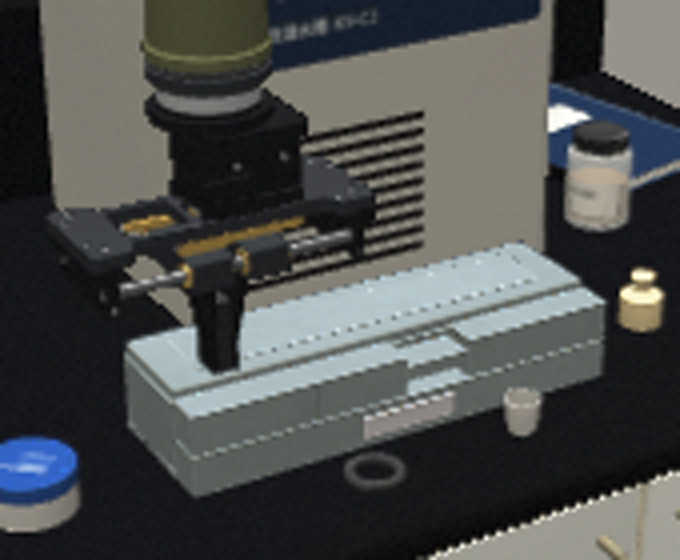

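View pics/wrist1.png

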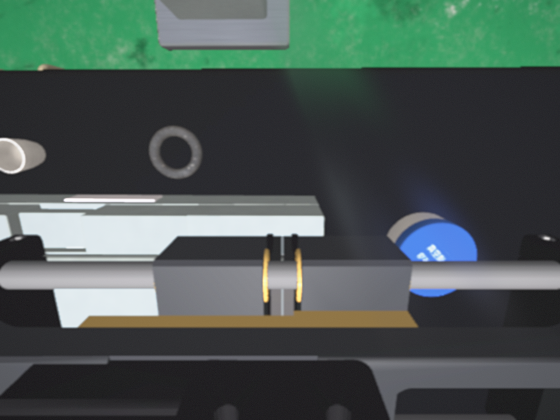

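The fingertips hover above the rail's left end, with the tip at crop (220,368). The wrist view shows the tin well clear. Next I check the tip's x against the rail in the same camera.

```bash
python3 - <<'E'
from h import *
s=load("side1")
for x,y in [(203,362),(210,373),(237,372),(241,362)]:
    u,v=190+(x+.5)/4-.5,150+(y+.5)/4-.5
    print(np.round(onplane(s,u,v,.0833),4),np.round(pt(s,u,v-2),4))
E
python3 -m pendant '[[[0,0,0],[0.0025,0,0.008],1],[[0,0,0],[0,0,0.005],1],[[0,0,0],[0,0,0.004],1],[[0,0,0],[0,0,0],1]]'
```

```text
[0.4682 0.1638 0.0833] [0.4615 0.1667 0.093 ]
[0.453  0.1664 0.0833] [0.4491 0.168  0.0913]
[0.4455 0.1512 0.0833] [0.4485 0.1495 0.0872]
[0.4558 0.143  0.0833] [0.4936 0.124  0.0662]
time: 5.38
position: [0.4525, 0.1573, 0.0651]
tool_rot: [-0.009, -3.141, 0.0]
ft_force: [0.5, 0.3, -0.3]
grip_width: 0.005
```

Both the position and the reported pose agree. I'll lower in small steps until contact.

```bash
python3 -m pendant '[[[0,0,0],[0,0,0.002],1],[[0,0,0],[0,0,0.002],1],[[0,0,0],[0,0,0],1]]'; python3 -m pendant '[[[0,0,0],[0,0,0.002],1],[[0,0,0],[0,0,0],1]]'
```

```text
time: 5.75
position: [0.4528, 0.1574, 0.0614]
tool_rot: [-0.009, -3.141, 0.0]
ft_force: [-0.0, 1.1, 0.5]
grip_width: 0.005
time: 6.0
position: [0.4531, 0.1575, 0.0605]
tool_rot: [0.009, 3.141, -0.001]
ft_force: [-2.4, -1.3, 8.5]
grip_width: 0.004
```

Contact: 8.5 N at z = 0.0605. Now I slide right with light pressure.

```bash
python3 -m pendant '[[[0,0,0],[0,-0.006,0],1],[[0,0,0],[0,-0.006,0],1],[[0,0,0],[0,-0.006,0],1],[[0,0,0],[0,-0.006,0],1]]'; python3 -m pendant '[[[0,0,0],[0,-0.006,0],1],[[0,0,0],[0,-0.006,0],1],[[0,0,0],[0,-0.006,0],1],[[0,0,0],[0,0,0],1],[[0,0,0],[0,0,0],1]]'
```

```text
time: 6.5
position: [0.4539, 0.1344, 0.0604]
tool_rot: [0.009, 3.139, 0.003]
ft_force: [0.5, 3.6, 5.8]
grip_width: 0.003
time: 7.12
position: [0.4538, 0.1157, 0.0604]
tool_rot: [0.009, 3.139, 0.001]
ft_force: [0.8, 1.1, 5.7]
grip_width: 0.002
```

```bash
python3 -m pendant '[[[0,0,0],[0,-0.008,0],1],[[0,0,0],[0,-0.008,0],1],[[0,0,0],[0,-0.008,0],1],[[0,0,0],[0,-0.008,0],1],[[0,0,0],[0,-0.008,0],1],[[0,0,0],[0,-0.008,0],1]]'; python3 -m pendant '[[[0,0,0],[0,-0.008,0],1],[[0,0,0],[0,-0.008,0],1],[[0,0,0],[0,-0.008,0],1],[[0,0,0],[0,-0.008,0],1],[[0,0,0],[0,0,0],1]]'
```

```text
time: 7.88
position: [0.4535, 0.0682, 0.0604]
tool_rot: [0.009, 3.139, 0.002]
ft_force: [0.7, 3.7, 6.4]
grip_width: 0.002
time: 8.5
position: [0.4533, 0.0352, 0.0604]
tool_rot: [0.01, 3.139, 0.0]
ft_force: [0.5, 1.8, 6.9]
grip_width: 0.005
```

```bash
python3 -m pendant '[[[0,0,0],[0,-0.004,0],1],[[0,0,0],[0,-0.004,0],1],[[0,0,0],[0,-0.004,0],1],[[0,0,0],[0,-0.004,0],1]]'; for i in 1; do python3 -m pendant '[[[0,0,0],[0,-0.004,0],1],[[0,0,0],[0,-0.004,0],1]]'; done; python3 -m pendant '[[[0,0,0],[0,-0.004,0],1],[[0,0,0],[0,-0.004,0],1]]'
```

```text
time: 9.0
position: [0.4531, 0.0202, 0.0603]
tool_rot: [0.008, 3.14, 0.002]
ft_force: [0.0, 2.1, 4.2]
grip_width: 0.007
time: 9.25
position: [0.4512, 0.0103, 0.059]
tool_rot: [-0.01, -3.14, 0.002]
ft_force: [-0.2, 0.2, -0.1]
grip_width: 0.004
time: 9.5
position: [0.4516, 0.0028, 0.0592]
tool_rot: [-0.01, -3.141, 0.0]
ft_force: [0.1, -0.0, 0.8]
grip_width: 0.006
```

The vertical force vanished between y = 0.020 and y = 0.010 and the tips dropped, so the notch is found, as the picture suggested (centre about 0.001). Now press.

```bash
python3 -m pendant '[[[0,0,0],[0,-0.0015,0],1],[[0,0,0],[0,0,0.003],1],[[0,0,0],[0,0,0.002],1],[[0,0,0],[0,0,0.002],1],[[0,0,0],[0,0,0],1]]'; python3 -m pendant '[[[0,0,0],[0,0,0.002],1],[[0,0,0],[0,0,0.002],1],[[0,0,0],[0,0,0],1]]'
```

```text
time: 10.12
position: [0.452, 0.0021, 0.0524]
tool_rot: [-0.009, -3.141, -0.0]
ft_force: [0.3, -0.1, 0.5]
grip_width: 0.006
time: 10.5
position: [0.4521, 0.0021, 0.0488]
tool_rot: [-0.009, -3.142, 0.0]
ft_force: [-1.7, 0.5, 4.6]
grip_width: 0.005
```

```bash
python3 -m pendant '[[[0,0,0],[0,0,0.002],1],[[0,0,0],[0,0,0.001],1],[[0,0,0],[0,0,0],1]]'; python3 -m pendant '[[[0,0,0],[0,0,0.001],1],[[0,0,0],[0,0,0.001],1],[[0,0,0],[0,0,0],1]]'
```

```text
time: 10.88
position: [0.4521, 0.0021, 0.0458]
tool_rot: [-0.009, -3.142, 0.0]
ft_force: [-2.2, -0.6, 5.5]
grip_width: 0.006
time: 11.25
position: [0.4521, 0.002, 0.0444]
tool_rot: [-0.009, -3.141, 0.001]
ft_force: [-3.9, 0.3, 10.8]
grip_width: 0.006
```

```bash
python3 -m pendant '[[[0,0,0],[0,0,0.001],1],[[0,0,0],[0,0,0.001],1],[[0,0,0],[0,0,0],1],[[0,0,0],[0,0,0],1]]'
```

```text
time: 11.75
position: [0.4522, 0.0021, 0.0443]
tool_rot: [-0.009, -3.14, 0.003]
ft_force: [-10.4, 0.2, 28.8]
grip_width: 0.001
```

Hard stop at z = 0.0443 with 29 N, so the key is home. Lifting off gently.

```bash
python3 -m pendant '[[[0,0,0],[0,0,-0.003],1],[[0,0,0],[0.002,0,-0.003],1],[[0,0,0],[0.002,0,-0.01],1],[[0,0,0],[0,0,-0.02],1],[[0,0,0],[0,0,-0.03],1],[[0,0,0],[0,0,-0.03],1],[[0,0,0],[0,0,-0.03],1],[[0,0,0],[0,0,0],1]]'
python3 - <<'E'
from bench import monitor, eyes
import cv2,numpy as np
for n in ("side","top"):
    im=eyes.get_image(n); a=im["color"][:,:,::-1]
    a=cv2.resize(a[160:290,180:370] if n=="side" else a[190:270,170:360],None,fx=4,fy=4,interpolation=cv2.INTER_CUBIC)
    cv2.imwrite(f"pics/{n}2.png",a)
    np.savez(f"{n}2.npz",**{k:np.array(v) for k,v in im.items()})
E
```

```text
time: 12.75
position: [0.4496, 0.0019, 0.1699]
tool_rot: [0.009, 3.137, -0.002]
ft_force: [0.5, -0.3, -1.0]
grip_width: 0.003
```

View pics/side2.png

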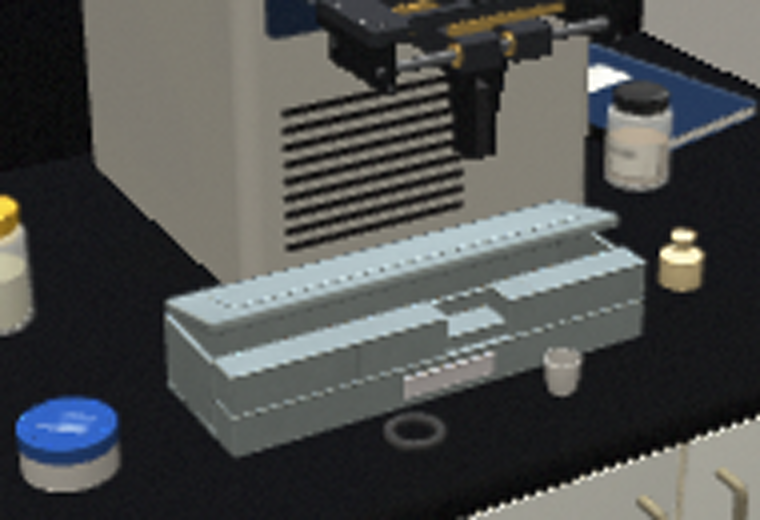

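View pics/top2.png

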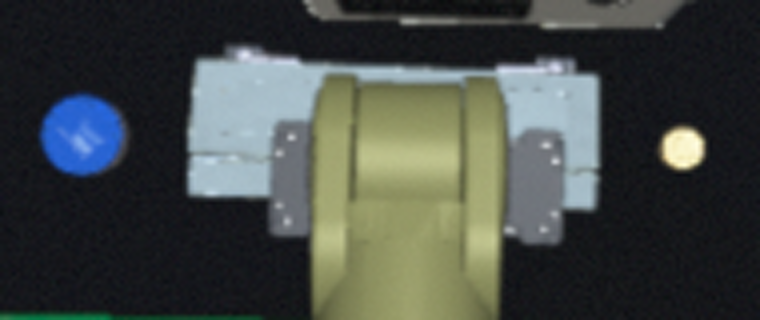

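The side view shows the lid standing ajar (front edge from (213,322) to (617,220)) and the key sunk in the notch at about (475,320). Everything else is in place. One depth check before handing in.

```bash
python3 - <<'E'
from h import *
s=load("side2");s0=load("side0")
for x,y in [(225,316),(330,287),(420,262),(560,228),(400,251)]:
    u,v=180+x/4,160+y/4
    print(np.round(pt(s,u,v),4))
# whole-lid plane fit
V,U=np.mgrid[212:238,225:330]; P=np.array([pt(s,u,v) for u,v in zip(U.ravel(),V.ravel())])
m=(P[:,0]>.475)&(P[:,0]<.545)&(P[:,1]>-.13)&(P[:,1]<.18)&(P[:,2]>.062)&(P[:,2]<.1); Q=P[m]
c=np.linalg.lstsq(np.c_[Q[:,:2],np.ones(len(Q))],Q[:,2],rcond=None)[0]; print(m.sum(),c,"lid angle",-np.arctan(c[0]))
d=np.abs(s["color"].astype(int)-s0["color"]).sum(2)
for n,(u,v,r) in dict(tin=(197,271,14),ring=(284,268,10),cruc=(321,253,8),weight=(350,226,8),jar=(178,226,14),oil=(148,208,14),nut=(131,256,12),sj=(340,193,9)).items():
    print(n,round(d[v-r:v+r,u-r:u+r].mean(),1))
from bench import order
E
```

```text
[0.4776 0.1708 0.0841]
[0.4764 0.0951 0.0852]
[0.4777 0.0254 0.0849]
[ 0.4724 -0.0852  0.0851]
[0.5121 0.0207 0.0771]
823 [-0.2003724   0.00078337  0.17876776] lid angle 0.19775361544849293
tin 3.5
ring 4.2
cruc 3.3
weight 3.3
jar 3.0
oil 3.1
nut 2.2
sj 3.2
```

```bash
python3 -c "
from bench import order; print(order.close_job())"
```

```text
the job is handed in; nothing more can be done
None
```

The key is pressed home and the lid stands ajar. I've handed the job in, about 13 s into the 54 s allowed, with no verdict reported.

I put the closed fingertips on the left end of the rail (8.5 N) and slid them right at about 6 N. The notch showed as a loss of contact between world y = 0.020 and y = 0.010. I pressed there until the key stopped hard: 29 N at 16.1 mm below the rail top, where 16 mm is fully home. Then I lifted clear.

**Lid:** the depth image puts its front edge at z ≈ 0.085, the expected 19 mm rise. A plane fitted through the lid gave 0.198 rad. That disagrees with the nominal 0.24 rad, but it is a noisy fit and still above the 0.18 rad needed. I trust the edge height and key depth more.

**Things around the case:** seven of the eight showed no change in the side view before and after. I did not check the spanner, but the arm stayed well above it.

**Robot:** it was touching nothing when I handed in.

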